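# Find the rocking corner of the fixture plate and shim it

## Robot

A 6-joint arm with a two-finger parallel gripper is mounted at the origin on the work surface. World frame = base frame: x ahead of the robot, y to its left, z up, the work surface at z = 0. Lengths are in m, angles in rad, forces in N, time in s.
With the tool pointing down it reaches from about 0.275 to 0.85 m from the base axis. Payload 19 kg.
Tool frame: the origin (TCP) lies midway between the tips of the shut fingers; the grasp point (between the pads) lies 19 mm behind it (grasp_offset is the distance from the TCP to the grasp point, in m); x points along the fingers, y is the direction in which the jaws open and shut, and the axes are right-handed (so a half turn about x gives the same grasp; the last joint's range is limited). The gripper opens to 85 mm and grips with 20 to 120 N. Pads are 22 mm wide; open, the fingers measure 114 mm over their backs; the gripper's body (76 mm by 85 mm) begins 54 mm behind the grasp point. The pads swing forward as they close: fully open they stand 13 mm farther back than shut.
Start: joints at [-1.436, 0.15, 1.437, -0, 1.554, -0.134], TCP at [0.153, -0.554, 0.231] pointing down, gripper open.
Joint ranges: [-2.8, 2.8], [-0.68, 2.1], [0.12, 2.68], [-1.39, 4.53], [0.16, 2.79], [-2.81, 2.81]. Speed limits (rad/s): [1.89, 1.89, 2.22, 3.01, 3.01, 3.01].

## Interface

Orientations are given as a unit quaternion [w, x, y, z].
In Python, from rig import observe, grab_frame, calibration, hand_in, grasp_offset gives the robot as it stands.
- The arm moves only by the shell command python3 -m pendant 'ROWS'. ROWS is JSON, a list of rows, each a list of 3 entries, a list of its own where there are three numbers: the gripper's target within -1 to 1 (fully open at 1, half-way at 0, shut at -1), then the shift along the world's x, y, z in m, then the turn about the world's z in degrees. A call has exactly 5 rows; each row shifts and turns the commanded pose from where the row before left it; what a row does not reach is not made up. A row lasts 1/8 s, in which the tool goes at most 62.5 mm and 10.7 degrees, less where a joint would pass 70% of its speed; a pose out of reach is approached as far as the arm can. A call is refused whole if a number of a shift passes 0.0625 or a number of a turn 10.7, either way. A call with a gripper value outside its range is refused whole. The fingers move at their own pace and stop on an object; the grip force is fixed at half the most. Time passes only in rows, so rows that do not move let the fingers close, or fill a call up. It gives the time, the measured TCP pose, the force and the opening at its end, in the units of the state.
- observe(): the state, without advancing time (a new reading comes with each control period).
- grab_frame(name): name is "scene" or "top" or "wrist"; returns the picture (480x640x3 uint8, red, green, blue); there is no depth.
- calibration(name): a dict with "fov_y" (degrees; the focal length in pixels is half the picture's height over the tangent of half this angle, whatever the lens; pixels are square), "cx", "cy" (the principal point, pixels), "D" ([k1, k2, p1, p2, k3] as OpenCV has them; the pictures are not rectified), "view" (4x4, takes a point from world to camera coordinates); the wrist camera has in their place "T_tool_cam" (4x4, takes a point from camera to tool coordinates, whose origin is the TCP and whose axes are the tool frame's). Camera axes: x right, y down, z forward; pixel columns grow to the right and rows downward; lengths in m; the calibration is good to about 2 mm. A picture is of the moment at which its call begins: read the wrist's pose just before it. calibration takes no time and is no camera call.
- hand_in(): hands the job in, once; it reports no verdict.
The state is a dict: "time": time; "joint_pos": joint angles; "qvel": joint speeds; "effort": joint torques, N m; "ee_pos": TCP position; "orientation": TCP orientation; "ft_force": force on the tool from outside, world axes, zero at the start; "moment": the same for the moment, N m; "opening": opening from 0.0 (shut) to 1.0 (fully open).
Only numpy, scipy, OpenCV 4.12 (cv2) and the standard library are available. Lean on these libraries where they do the work, as an engineer would, in place of code of your own. Each camera call takes 0.05 s, during which the arm holds its last target. There are 200 camera calls.

## Task

The circuit-board fixture plate rocks on one of its four feet. With closed fingertips, press down on its corners one after another until you find the one that gives, then press the shim lever beside that corner's foot down flat. Leave the other three shim levers up, do not shift or lift the plate, and leave the things around it alone.

Things in the scene. Friction and masses are not known exactly. Their poses are not given: they have to be found in the camera images.
- plate: loose aluminium plate, circuit board on top (to 31 mm above plate underside), about 1 kg, 180 (x) by 120 by 12 mm. Origin: centre of underside, 42 mm above bench. Four ears, 40 mm wide in x, reach to y = +-108 mm and rest on feet at x +-70, y +-85. Pressed over its foot with 5 to 15 N, a sound corner gives under 1 mm; the rocking one sinks 6 mm at about 5 N, stops there, springs back when let go.
- corner_a (a point): where to press the plate corner resting on foot unit a: point on the ear's top face (54 mm above the bench), straight above the middle of the foot; it rides on the foot's pad and sinks with it. The four units look alike; which unit stands at which corner, and so which corner rocks, changes from start to start.
- corner_b (a point): where to press the plate corner resting on foot unit b: point on the ear's top face (54 mm above the bench), straight above the middle of the foot; it rides on the foot's pad and sinks with it. The four units look alike; which unit stands at which corner, and so which corner rocks, changes from start to start.
- corner_c (a point): where to press the plate corner resting on foot unit c: point on the ear's top face (54 mm above the bench), straight above the middle of the foot; it rides on the foot's pad and sinks with it. The four units look alike; which unit stands at which corner, and so which corner rocks, changes from start to start.
- corner_d (a point): where to press the plate corner resting on foot unit d: point on the ear's top face (54 mm above the bench), straight above the middle of the foot; it rides on the foot's pad and sinks with it. The four units look alike; which unit stands at which corner, and so which corner rocks, changes from start to start.
- shim_a (a joint): angle (rad) of the steel shim lever of foot unit a: 0 = tilted up 34 degrees (starts at 0 to 0.05), 0.6 = flat, on its stop. A 61 mm leaf hinged 22 mm from its foot's middle on the plate's -x (robot) side, 21 mm above the bench, pointing to plate -x. Stiff all the way (about 5 N at the thumb pad), stays where left. Only the rocking foot has a gap to pack: there it goes flat; under a sound one it would jam at 0.4.
- tab_a (a point): middle of the top of the thumb pad (26 mm along the lever, 30 mm across) on shim lever a, 50 mm from its hinge. About 49 to 51 mm above the bench when up; when flat, 23.5 mm above the bench and 72 mm from its foot's middle towards the plate's -x side.
- shim_b (a joint): angle (rad) of the steel shim lever of foot unit b: 0 = tilted up 34 degrees (starts at 0 to 0.05), 0.6 = flat, on its stop. A 61 mm leaf hinged 22 mm from its foot's middle on the plate's -x (robot) side, 21 mm above the bench, pointing to plate -x. Stiff all the way (about 5 N at the thumb pad), stays where left. Only the rocking foot has a gap to pack: there it goes flat; under a sound one it would jam at 0.4.
- tab_b (a point): middle of the top of the thumb pad (26 mm along the lever, 30 mm across) on shim lever b, 50 mm from its hinge. About 49 to 51 mm above the bench when up; when flat, 23.5 mm above the bench and 72 mm from its foot's middle towards the plate's -x side.
- shim_c (a joint): angle (rad) of the steel shim lever of foot unit c: 0 = tilted up 34 degrees (starts at 0 to 0.05), 0.6 = flat, on its stop. A 61 mm leaf hinged 22 mm from its foot's middle on the plate's -x (robot) side, 21 mm above the bench, pointing to plate -x. Stiff all the way (about 5 N at the thumb pad), stays where left. Only the rocking foot has a gap to pack: there it goes flat; under a sound one it would jam at 0.4.
- tab_c (a point): middle of the top of the thumb pad (26 mm along the lever, 30 mm across) on shim lever c, 50 mm from its hinge. About 49 to 51 mm above the bench when up; when flat, 23.5 mm above the bench and 72 mm from its foot's middle towards the plate's -x side.
- shim_d (a joint): angle (rad) of the steel shim lever of foot unit d: 0 = tilted up 34 degrees (starts at 0 to 0.05), 0.6 = flat, on its stop. A 61 mm leaf hinged 22 mm from its foot's middle on the plate's -x (robot) side, 21 mm above the bench, pointing to plate -x. Stiff all the way (about 5 N at the thumb pad), stays where left. Only the rocking foot has a gap to pack: there it goes flat; under a sound one it would jam at 0.4.
- tab_d (a point): middle of the top of the thumb pad (26 mm along the lever, 30 mm across) on shim lever d, 50 mm from its hinge. About 49 to 51 mm above the bench when up; when flat, 23.5 mm above the bench and 72 mm from its foot's middle towards the plate's -x side.
- screwdriver: screwdriver, 160 mm long, lying on the bench to the right of the plate; bystander. Origin under its middle.
- spool: empty wire spool, 52 mm across, 42 mm high, on the bench to the left of the plate; bystander. Origin: centre of its underside.
- jar: small clear jar, 40 mm across, 55 mm high, beyond the plate; bystander. Origin: centre of its underside.
Mind the look-alikes: they are no part of the job. What is shaped like the part that bears corner_b but red or yellow is not meant.

How it is judged:
By the outcome, as a careful person would: the job done as asked, in the order asked, and still so for the second after the job is handed in, with the robot touching nothing.
It also fails if it takes over 48 s, if anything falls off the work surface, if the arm or the gripper's body presses on something with over 40 N, if the wrist force passes 120 N, or if a joint passes its speed limit or range.

## Working session

There is one attempt and no reset: what is moved stays moved. The work goes in short steps, Python scripts to look and compute and a shell command to move; the robot and the scene stay as the last step left them, time stands still between calls to the robot, and variables do not carry over. Pictures are saved under pics/ and viewed, about 8 in all and at most 12, crops included, and the job is handed in when it is done.

```bash
mkdir -p pics; python3 - <<'E'
from rig import *
import cv2
for n in("top","scene"):
    cv2.imwrite(f"pics/{n}0.png",grab_frame(n)[:,:,::-1]); c=calibration(n); print(n,c)
print(observe())
E
```

```text
top {'fov_y': 53.06485503336492, 'cx': 324.9241207998785, 'cy': 238.9991323689655, 'D': array([0.03226439, 0.        , 0.        , 0.        , 0.        ]), 'view': array([[-0.01962984, -0.99975437, -0.01028972,  0.0494479 ],
       [-0.99745916,  0.02028764, -0.06829082,  0.53119007],
       [ 0.0684828 ,  0.00892304, -0.99761239,  1.18794922],
       [ 0.        ,  0.        ,  0.        ,  1.        ]])}
scene {'fov_y': 51.43793216372493, 'cx': 325.88402458151876, 'cy': 248.43282635299974, 'D': array([-0.03648312,  0.        ,  0.        ,  0.        ,  0.        ]), 'view': array([[-0.34105586,  0.94004104, -0.00193309,  0.15268517],
       [ 0.68698329,  0.24783937, -0.68310292, -0.34620424],
       [-0.64166569, -0.23430425, -0.73031956,  1.46884641],
       [ 0.        ,  0.        ,  0.        ,  1.        ]])}
{'time': 0.1, 'joint_pos': array([-1.43598933e+00,  1.50927608e-01,  1.43796199e+00,  4.77644308e-05,
        1.55377750e+00, -1.33984046e-01]), 'qvel': array([-0.00076345,  0.00042204, -0.00271213,  0.00012282, -0.00039088,
       -0.0001235 ]), 'effort': array([ 2.66942596e-03, -7.14386415e+01, -5.71799827e+01,  1.38623268e-04,
        7.09812171e-03, -3.68388737e-05]), 'ee_pos': array([ 0.15267604, -0.55413674,  0.23074308]), 'orientation': array([ 0.09436598,  0.70074712,  0.09512573, -0.70071366]), 'ft_force': array([ 0.95383341,  0.00423964, -0.62636946]), 'moment': array([ 0.01466299, -0.0389534 , -0.03147624]), 'opening': 0.9975279265605179}
```

View pics/top0.png

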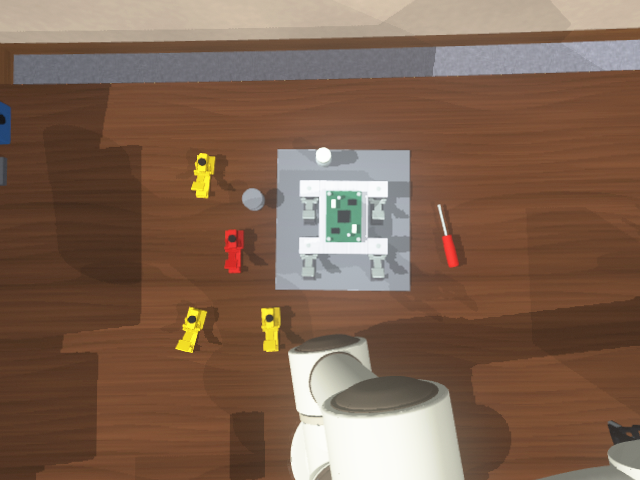

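View pics/scene0.png

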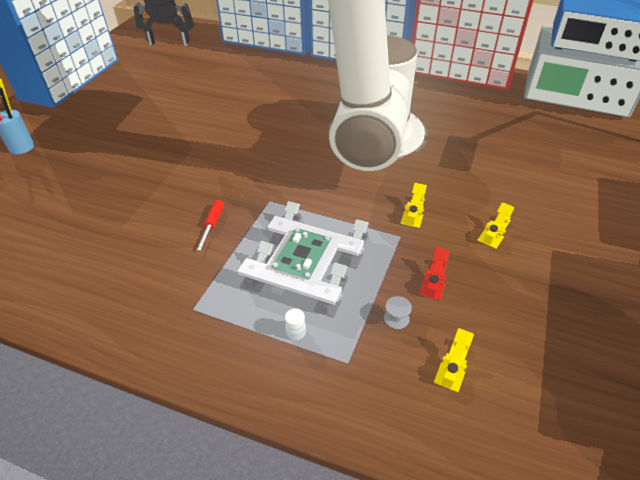

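The top picture shows the white plate with its green board at (344,217), with ears at rows 188 and 246 and columns 300 to 388. Four grey foot units with levers are at (309,208), (378,208), (308,265) and (377,265). The look-alikes are yellow at (203,175), (191,330) and (270,328), and red at (234,250). I choose the four grey units under the plate.

```bash
cat > h.py <<'E'
from rig import *
import numpy as np, cv2
def K(c):
    f=240/np.tan(np.radians(c["fov_y"])/2); return np.array([[f,0,c["cx"]],[0,f,c["cy"]],[0,0,1]])
def ray(name,px):
    c=calibration(name); u=cv2.undistortPoints(np.float64(px).reshape(-1,1,2),K(c),c["D"]).reshape(-1,2)
    V=c["view"]; R=V[:3,:3]; o=-R.T@V[:3,3]
    return o,np.c_[u,np.ones(len(u))]@R
def atz(name,px,z):
    o,d=ray(name,px); return o+d*((z-o[2])/d[:,2])[:,None]
def proj(name,P):
    c=calibration(name); V=c["view"]
    return cv2.projectPoints(np.float64(P).reshape(-1,1,3),cv2.Rodrigues(V[:3,:3])[0],V[:3,3],K(c),c["D"])[0].reshape(-1,2)
E
python3 - <<'E'
from h import *
im=cv2.imread("pics/top0.png")
m=np.zeros((480,640),np.uint8); m[176:260,294:394]=(im[176:260,294:394].min(2)>200)*255
cs=max(cv2.findContours(m,0,2)[0],key=cv2.contourArea) if 0 else np.vstack([c for c in cv2.findContours(m,0,2)[0] if cv2.contourArea(c)>60])
r=cv2.minAreaRect(cs); b=cv2.boxPoints(r); print(r,b)
W=atz("top",b,.054); print(W)
print("sides",[np.linalg.norm(W[i]-W[i-1]) for i in range(4)])
c=W.mean(0)
e=(W-c); 
# yaw from long axis (y)
E=[W[i]-W[i-1] for i in range(4)]; l=max(E,key=np.linalg.norm); l=l*np.sign(l[1]); yaw=np.arctan2(-l[0],l[1]); print("c",c,"yaw",np.degrees(yaw))
R=lambda p:c[:2]+np.array([[np.cos(yaw),-np.sin(yaw)],[np.sin(yaw),np.cos(yaw)]])@p
v=cv2.resize(im[140:300,260:420],None,fx=3.75,fy=3.75,interpolation=cv2.INTER_CUBIC)
sc=cv2.imread("pics/scene0.png"); v2=cv2.resize(sc[190:370,190:410],None,fx=3.3,fy=3.3,interpolation=cv2.INTER_CUBIC)
for sx in(1,-1):
  for sy in(1,-1):
    f=R(np.array([.07*sx,.085*sy])); t=R(np.array([.07*sx-.022-.0415,.085*sy])); print(sx,sy,"corner",f.round(4),"tab",t.round(4))
    for q,z in((f,.054),(t,.050)):
      p=proj("top",[*q,z])[0]; cv2.circle(v,tuple(int(x) for x in ((p-[260,140])*3.75)),4,(0,0,255),1)
      p=proj("scene",[*q,z])[0]; cv2.circle(v2,tuple(int(x) for x in ((p-[190,190])*3.3)),4,(0,0,255),1)
cv2.imwrite("pics/c.png",v)
cv2.imwrite("pics/c2.png",v2)
E
```

```text
((343.4853210449219, 217.3531951904297), (88.24551391601562, 74.40274047851562), 0.9877604246139526) [[298.7278  253.78842]
 [300.0104  179.39673]
 [388.24283 180.91797]
 [386.96024 255.30966]]
[[ 0.49488851  0.10289691  0.054     ]
 [ 0.67758362  0.09680832  0.054     ]
 [ 0.66907239 -0.11939448  0.054     ]
 [ 0.48692813 -0.11114447  0.054     ]]
sides [np.float64(0.2141893555784532), np.float64(0.1827965331829345), np.float64(0.21637026772955398), np.float64(0.18233100020029064)]
c [ 0.58211816 -0.00770843  0.054     ] yaw -2.2543922456216596
1 1 corner [0.6554 0.0745] tab [0.592 0.077]
1 -1 corner [ 0.6487 -0.0954] tab [ 0.5853 -0.0929]
-1 1 corner [0.5155 0.08  ] tab [0.4521 0.0825]
-1 -1 corner [ 0.5088 -0.0899] tab [ 0.4454 -0.0874]
```

View pics/c.png

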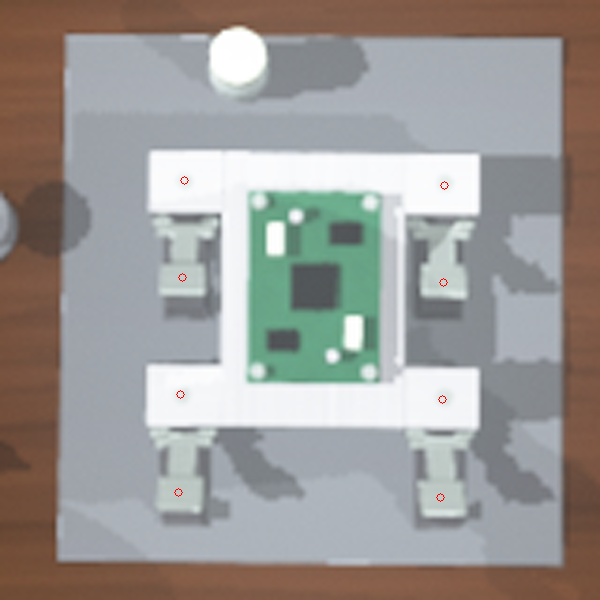

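View pics/c2.png

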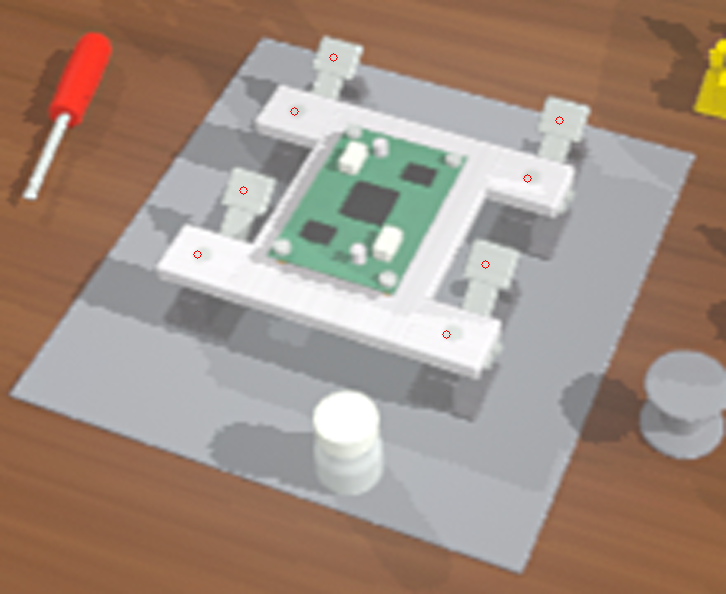

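Both views agree. The circles fall on the press marks and on the thumb pads, and the sides measure 0.215 x 0.182 against the expected 0.216 x 0.180. I'm moving to the near-right corner (0.509,-0.090), with the jaw axis along x.

```bash
python3 -m pendant '[[-1,[0.024,0.031,0],4.8],[-1,[0.024,0.031,0],4.8],[-1,[0.024,0.031,0],4.8],[-1,[0.024,0.031,0],4.8],[-1,[0.024,0.031,0],4.8]]'
python3 -m pendant '[[-1,[0.024,0.031,0],4.8],[-1,[0.024,0.031,0],4.8],[-1,[0.024,0.031,0],4.8],[-1,[0.024,0.031,0],4.8],[-1,[0.024,0.031,0],4.8]]'
python3 -m pendant '[[-1,[0.024,0.031,-0.02],4.8],[-1,[0.024,0.031,-0.02],4.8],[-1,[0.024,0.031,-0.02],4.8],[-1,[0.024,0.031,-0.02],4.8],[-1,[0.02,0.03,-0.02],4.8]]'
```

```text
time: 0.72
ee_pos: [0.2732, -0.3981, 0.231]
orientation: [0.239, 0.665, 0.239, -0.665]
ft_force: [0.3, -0.2, -0.7]
opening: 0.006
time: 1.35
ee_pos: [0.3932, -0.2432, 0.2311]
orientation: [-0.372, -0.601, -0.372, 0.601]
ft_force: [-0.4, -0.7, 0.5]
opening: -0.001
time: 1.98
ee_pos: [0.5092, -0.0891, 0.1304]
orientation: [-0.489, -0.51, -0.489, 0.511]
ft_force: [0.4, 0.0, -0.5]
opening: -0.002
```

```bash
python3 -m pendant '[[-1,[0,-0.001,-0.03],0],[-1,[0,0,-0.03],0],[-1,[0,0,-0.01],0],[-1,[0,0,-0.002],0],[-1,[0,0,0],0]]'
python3 -m pendant '[[-1,[0,0,-0.001],0],[-1,[0,0,-0.001],0],[-1,[0,0,-0.001],0],[-1,[0,0,-0.001],0],[-1,[0,0,0],0]]'
```

```text
time: 2.6
ee_pos: [0.5091, -0.0916, 0.0602]
orientation: [0.489, 0.511, 0.488, -0.511]
ft_force: [-0.1, -0.2, 0.8]
opening: -0.001
time: 3.22
ee_pos: [0.5086, -0.0913, 0.0552]
orientation: [-0.488, -0.511, -0.489, 0.511]
ft_force: [-1.0, 0.0, -0.4]
opening: -0.001
```

```bash
python3 -m pendant '[[-1,[0,0,-0.0005],0],[-1,[0,0,-0.0005],0],[-1,[0,0,-0.0005],0],[-1,[0,0,-0.0005],0],[-1,[0,0,0],0]]'

```

```text
time: 3.85
ee_pos: [0.5088, -0.0913, 0.054]
orientation: [0.489, 0.511, 0.488, -0.511]
ft_force: [-4.4, 1.6, 13.3]
opening: 0.003
```

13 N with no sink, so this corner is sound. Next is near-left.

```bash
python3 -m pendant '[[-1,[0,0,0.046],0],[-1,[0.002,0.05,0],0],[-1,[0.002,0.061,0],0],[-1,[0.002,0.06,0],0],[-1,[0,0,0],0]]'
python3 -m pendant '[[-1,[0,0,-0.03],0],[-1,[0,0,-0.011],0],[-1,[0,0,-0.002],0],[-1,[0,0,-0.001],0],[-1,[0,0,0],0]]'
python3 -m pendant '[[-1,[0,0,-0.0005],0],[-1,[0,0,-0.0005],0],[-1,[0,0,-0.0005],0],[-1,[0,0,-0.0005],0],[-1,[0,0,0],0]]'
```

```text
time: 4.47
ee_pos: [0.5143, 0.0832, 0.0993]
orientation: [0.49, 0.51, 0.49, -0.51]
ft_force: [0.3, -0.2, -0.9]
opening: 0.004
time: 5.1
ee_pos: [0.515, 0.0795, 0.0559]
orientation: [0.489, 0.512, 0.488, -0.511]
ft_force: [0.2, -1.2, 0.0]
opening: 0.003
time: 5.72
ee_pos: [0.5148, 0.0797, 0.054]
orientation: [0.489, 0.511, 0.488, -0.511]
ft_force: [-5.5, -0.1, 11.0]
opening: 0.001
```

11 N at z 0.054, so this one is sound too. Next is far-left.

```bash
python3 -m pendant '[[-1,[0,0,0.046],0],[-1,[0.045,-0.002,0],0],[-1,[0.05,-0.002,0],0],[-1,[0.045,-0.001,0],0],[-1,[0,0,0],0]]'
python3 -m pendant '[[-1,[0,0,-0.03],0],[-1,[0,0,-0.011],0],[-1,[0,0,-0.002],0],[-1,[0,0,-0.001],0],[-1,[0,0,0],0]]'
python3 -m pendant '[[-1,[0,0,-0.0005],0],[-1,[0,0,-0.0005],0],[-1,[0,0,-0.0005],0],[-1,[0,0,-0.0005],0],[-1,[0,0,0],0]]'
```

```text
time: 6.35
ee_pos: [0.6565, 0.0744, 0.098]
orientation: [-0.488, -0.511, -0.489, 0.512]
ft_force: [-0.8, 0.4, -0.2]
opening: -0.001
time: 6.98
ee_pos: [0.655, 0.0747, 0.0562]
orientation: [0.489, 0.511, 0.488, -0.511]
ft_force: [0.5, 0.9, 0.3]
opening: -0.0
time: 7.6
ee_pos: [0.6548, 0.0747, 0.0541]
orientation: [0.489, 0.511, 0.488, -0.511]
ft_force: [-3.7, -0.4, 8.7]
opening: -0.001
```

8.7 N and no sink, so far-left is sound. I'm confirming far-right.

```bash
python3 -m pendant '[[-1,[0,0,0.046],0],[-1,[-0.002,-0.05,0],0],[-1,[-0.002,-0.061,0],0],[-1,[-0.002,-0.059,0],0],[-1,[0,0,0],0]]'
python3 -m pendant '[[-1,[0,0,-0.03],0],[-1,[0,0,-0.011],0],[-1,[0,0,-0.002],0],[-1,[0,0,-0.001],0],[-1,[0,0,0],0]]'
python3 -m pendant '[[-1,[0,0,-0.0005],0],[-1,[0,0,-0.0005],0],[-1,[0,0,-0.0005],0],[-1,[0,0,-0.0005],0],[-1,[0,0,0],0]]'
```

```text
time: 8.22
ee_pos: [0.6483, -0.0993, 0.0991]
orientation: [-0.488, -0.512, -0.487, 0.512]
ft_force: [-0.7, 1.0, 0.1]
opening: -0.002
time: 8.85
ee_pos: [0.6491, -0.0952, 0.0561]
orientation: [0.489, 0.511, 0.488, -0.511]
ft_force: [0.4, 0.1, 0.4]
opening: -0.003
time: 9.48
ee_pos: [0.6488, -0.0954, 0.0535]
orientation: [0.489, 0.511, 0.488, -0.511]
ft_force: [-0.4, 0.4, 3.6]
opening: 0.0
```

Softer here: 3.6 N. I'm pressing on to see it sink.

```bash
python3 -m pendant '[[-1,[0,0,-0.001],0],[-1,[0,0,-0.001],0],[-1,[0,0,-0.001],0],[-1,[0,0,-0.0005],0],[-1,[0,0,0],0]]'
```

```text
time: 10.1
ee_pos: [0.6489, -0.0955, 0.0499]
orientation: [0.489, 0.511, 0.488, -0.511]
ft_force: [1.5, -1.6, 5.3]
opening: 0.002
```

It sinks to 49.9 mm at 5 N, so far-right is the rocking corner. I'm finishing the stroke, then releasing it and moving above its thumb pad, tab (0.585,-0.093).

```bash
python3 -m pendant '[[-1,[0,0,-0.001],0],[-1,[0,0,-0.0005],0],[-1,[0,0,-0.0005],0],[-1,[0,0,0],0],[-1,[0,0,0],0]]'
python3 -m pendant '[[-1,[0,0,0.01],0],[-1,[0,0,0.042],0],[-1,[-0.035,0.001,0],0],[-1,[-0.03,0.002,0],0],[-1,[0,0,0],0]]'
python3 - <<'E'
from h import *
o=observe(); print(o["ee_pos"],o["ft_force"])
c=calibration("wrist"); print(c["T_tool_cam"].round(3))
im=grab_frame("top")[:,:,::-1]; s=grab_frame("scene")[:,:,::-1]
w=grab_frame("wrist")[:,:,::-1]
cv2.imwrite("pics/a.png",np.hstack([cv2.resize(w,(400,300)),cv2.resize(s[190:340,210:410],(400,300))]))
E
```

```text
time: 10.72
ee_pos: [0.6491, -0.0956, 0.0484]
orientation: [0.489, 0.511, 0.488, -0.511]
ft_force: [-0.2, -3.0, 10.3]
opening: -0.001
time: 11.35
ee_pos: [0.5822, -0.092, 0.1001]
orientation: [-0.488, -0.511, -0.489, 0.511]
ft_force: [-0.4, 0.1, -0.0]
opening: -0.002
[ 0.58219702 -0.09200056  0.10010418] [-0.44124723  0.10952828 -0.01451343]
[[ 0.    -0.293  0.956 -0.143]
 [ 1.     0.001 -0.    -0.   ]
 [-0.001  0.956  0.293 -0.075]
 [ 0.     0.     0.     1.   ]]
```

View pics/a.png

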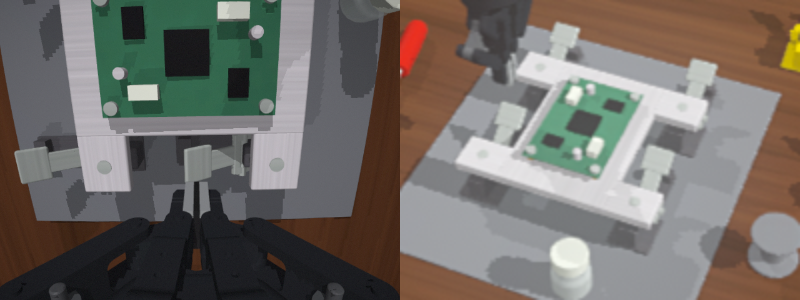

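The corner stopped at 48.4 mm at 10 N, which fits a 6 mm stroke. The wrist view shows the tips at (197,190), just over the far-right thumb pad at (197,163). I'm pressing the lever now.

```bash
python3 -m pendant '[[-1,[0,-0.001,-0.03],0],[-1,[0,0,-0.01],0],[-1,[0,0,-0.003],0],[-1,[0,0,-0.003],0],[-1,[0,0,-0.003],0]]'
python3 -m pendant '[[-1,[-0.001,0,-0.003],0],[-1,[-0.001,0,-0.003],0],[-1,[-0.001,0,-0.003],0],[-1,[-0.001,0,-0.003],0],[-1,[-0.001,0,-0.003],0]]'
```

```text
time: 12.12
ee_pos: [0.5842, -0.0935, 0.0515]
orientation: [0.489, 0.511, 0.488, -0.511]
ft_force: [-1.7, -0.7, 4.5]
opening: -0.001
time: 12.75
ee_pos: [0.5785, -0.0933, 0.0355]
orientation: [-0.488, -0.511, -0.489, 0.511]
ft_force: [-1.5, 0.1, 4.5]
opening: 0.003
```

```bash
python3 -m pendant '[[-1,[-0.001,0,-0.003],0],[-1,[-0.001,0,-0.003],0],[-1,[0,0,-0.003],0],[-1,[0,0,-0.001],0],[-1,[0,0,0],0]]'
python3 -m pendant '[[-1,[0,0,-0.0005],0],[-1,[0,0,-0.0005],0],[-1,[0,0,-0.0005],0],[-1,[0,0,0],0],[-1,[0,0,0],0]]'
```

```text
time: 13.38
ee_pos: [0.5765, -0.0933, 0.0255]
orientation: [-0.488, -0.511, -0.489, 0.511]
ft_force: [1.0, 0.8, 0.7]
opening: 0.004
time: 14.0
ee_pos: [0.5766, -0.0933, 0.0242]
orientation: [-0.488, -0.511, -0.489, 0.511]
ft_force: [-0.6, 0.7, 2.3]
opening: 0.003
```

```bash
python3 -m pendant '[[-1,[0,0,-0.0005],0],[-1,[0,0,-0.0005],0],[-1,[0,0,-0.0005],0],[-1,[0,0,0],0],[-1,[0,0,0],0]]'
```

```text
time: 14.62
ee_pos: [0.5767, -0.0934, 0.0232]
orientation: [-0.489, -0.511, -0.488, 0.511]
ft_force: [-5.8, 1.2, 10.6]
opening: -0.003
```

It is on the stop: 10.6 N at z 0.0232. One slight push more, then lift clear and look.

```bash
python3 -m pendant '[[-1,[0,0,-0.0005],0],[-1,[0,0,0],0],[-1,[0,0,0],0],[-1,[0,0,0.01],0],[-1,[0,0,0.04],0]]'
python3 -m pendant '[[-1,[0,0,0.05],0],[-1,[0,0,0.05],0],[-1,[-0.03,-0.05,0],0],[-1,[-0.03,-0.05,0],0],[-1,[-0.03,-0.05,0],0]]'
python3 -m pendant '[[-1,[-0.03,-0.05,0],0],[-1,[-0.03,-0.05,0],0],[-1,[0,0,0],0],[-1,[0,0,0],0],[-1,[0,0,0],0]]'
python3 - <<'E'
from h import *
im=cv2.imread("pics/top0.png")
t=grab_frame("top")[:,:,::-1].copy(); s=grab_frame("scene")[:,:,::-1]
cv2.imwrite("pics/f.png",np.hstack([cv2.resize(t[140:300,260:420],(400,400),interpolation=2),cv2.resize(s[180:360,190:370],(400,400),interpolation=2)]))
m=np.zeros((480,640),np.uint8); m[176:260,294:394]=(t[176:260,294:394].min(2)>200)*255
print(cv2.minAreaRect(np.vstack([c for c in cv2.findContours(m,0,2)[0] if cv2.contourArea(c)>60])))
E
```

```text
time: 15.25
ee_pos: [0.5757, -0.0931, 0.0711]
orientation: [-0.487, -0.511, -0.49, 0.512]
ft_force: [0.6, -0.0, 0.5]
opening: -0.003
time: 15.88
ee_pos: [0.4858, -0.2446, 0.1728]
orientation: [0.489, 0.511, 0.488, -0.511]
ft_force: [0.1, -1.0, 0.3]
opening: -0.0
time: 16.5
ee_pos: [0.4273, -0.3425, 0.1724]
orientation: [0.489, 0.511, 0.489, -0.511]
ft_force: [0.4, 1.2, -0.5]
opening: -0.003
((343.0, 219.0), (78.0, 88.0), 90.0)
```

View pics/f.png

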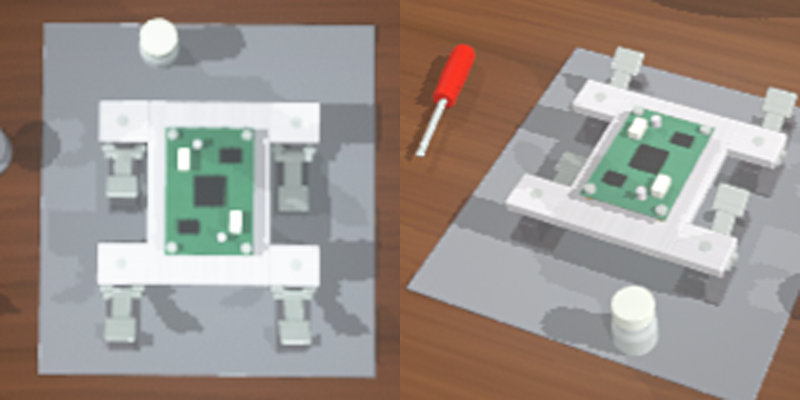

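The far-right lever, at (293,190) in the left half, now lies flat and the other three are still up. The ears sit at columns 99 to 320 and rows 101 to 285, as they did before.

```bash
python3 -c "
from rig import *
print(hand_in())"
```

```text
the job is handed in; nothing more can be done
None
```

The far-right corner was the rocking one. I pressed its shim lever down flat and handed the job in at about 16.6 s on the robot's clock.

- **Corners:** I pressed them near-right, near-left, far-left, then far-right. The first three held at z ≈ 54 mm under 13.3, 11.0 and 8.7 N. Far-right sank to 49.9 mm at about 5 N and stopped at 48.4 mm under 10.3 N.
- **Lever:** The far-right thumb pad went down at about 4.5 N and met its stop at z = 23.2 mm with 10.6 N, against 23.5 mm expected when flat. I gave it one slight push more and lifted clear.
- **Last checks:** The final pictures show that lever flat and the other three up. The plate outline is where it was at the start. The screwdriver and jar look untouched, and so does the spool, though only part of it is in the crop. The arm was well clear of everything.
- **Disagreement:** The automatic outline fit on the last picture did not match the first. It gave 78 × 88 px centred at row 219, against 74 × 88 px at row 217 before. I put this down to stray bright pixels, probably a lever, because the ears seen by eye lie where they did at the start. I did not re-measure the plate.

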